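Square the cover plate on the coil nest and lock it with the keeper arm

TASK

The metal cover plate has been left lying crooked on the nest block of the assembly fixture. Nudge it square so that all its edges are flush with the block beneath, and only then swing the keeper arm round over the plate as far as its stop. The plate must still lie flush when you let go; leave the other things on the bench where they are.

Things in the scene. Friction and masses are not known exactly. Their poses are not given: they have to be found in the camera images.
- plate: Loose plain aluminium cover plate with four dark screw heads near its corners, 100 (its x) x 140 (its y) x 20 mm (z), about 0.4 to 0.8 kg, too wide to grasp flat. It lies on the nest block, displaced towards the robot and to either side and turned. Origin: centre of its underside.
- nest_top (a point): Centre of the top face of the fixed dark steel nest block, 60 mm above the bench; the block is 100 (x) x 140 (y) mm in plan, the same outline as the plate. Axes are the fixture's: x away from the robot towards the pivot post, z up. Around the block lies a 12 mm thick grey plastic foot, reaching x = -63 to +117 mm and y = +-90 mm. The fixture cannot move.
- keeper_pivot (a point): Pivot axis (vertical) of the keeper arm, on top of a 24 mm post that stands on the fixture's far side: 85 mm from nest_top along the fixture's x, at the underside of the arm, 83 mm above the bench (3 mm above the top of the plate).
- keeper_handle (a point): Middle of the upright black handle on the free end of the keeper arm: a cylinder of 22 mm diameter and 42 mm height, 93 to 135 mm above the bench, 100 mm from the pivot axis. This point is on its axis, 114 mm above the bench. The arm below it is a flat steel bar 22 mm wide and 10 mm thick.
- keeper (a joint): Angle of the keeper arm about its vertical pivot, rad, growing anticlockwise seen from above. 0: open, pointing to the left (+y) and 0.35 rad away from the robot, clear of the plate; 0.35: along the fixture's +y; 1.92 (the stop): over the middle of the plate, along the fixture's -x. Light friction: it stays where it is left.
- crate: Loose blue open plastic crate of small coils, 160 x 220 x 85 mm, on the bench to the right. Origin: centre of its underside. Leave alone.
- screwdriver: Screwdriver with yellow handle, 200 mm long, lying on the bench to the right, near the robot. Leave alone.
- reel: Grey plastic reel, 72 mm diameter, 55 mm high, standing on the left. Origin: centre of its underside. Leave alone.
- bottle: Green bottle, 60 mm diameter, 150 mm high, standing on the left. Origin: centre of its underside. Leave alone.
Mind the look-alikes: they are no part of the job. What is meant by the plate is not yellow, and is the smaller of those in its own colour.

How it is judged:
On the way, in this order (a step that is already met when the one before it is completed fails the run):
1. the plate lies square and flush on the nest block while the keeper arm is still swung clear of it (horizontal distance between plate and nest_top below 0.005 m and angle between the x axis of plate and the x axis of nest_top, either way round below 0.05 rad and z of plate in the frame of nest_top below 0.004 m and value of joint keeper below 0.9 rad), for 0.2 s.
2. the keeper arm is swung over the plate to its stop (value of joint keeper above 1.8 rad), for 0.2 s.
At the end, for the whole second after the job is handed in: The plate lies flat and at rest on the nest block, its centre within 5 mm of the block's centre and its edges parallel to the block's within 0.05 rad, and the keeper arm is over it within 0.12 rad of its stop (joint above 1.8) (horizontal distance between plate and nest_top below 0.005 m and angle between the x axis of plate and the x axis of nest_top, either way round below 0.05 rad and z of plate in the frame of nest_top below 0.004 m and angle between plate's own z axis and vertical below 0.05 rad and value of joint keeper above 1.8 rad and linear speed of plate below 0.01 m/s); the robot touches nothing.
It fails at once if the crate, screwdriver, reel or bottle is moved by more than 20 mm (distance of any of crate, screwdriver, reel, bottle from where it was at the start of the episode above 0.02 m).
It also fails if it takes over 72 s, if anything falls off the work surface, if the arm or the gripper's body presses on something with over 40 N, if the wrist force passes 120 N, or if a joint passes its speed limit or range.

ROBOT

A 7-joint arm with a two-finger parallel gripper is mounted at the origin on the work surface. World frame = base frame: x ahead of the robot, y to its left, z up, the work surface at z = 0. Lengths are in m, angles in rad, forces in N, time in s.
With the tool pointing down it reaches from about 0.35 to 0.9 m from the base axis. Payload 8.1 kg.
Tool frame: the origin (TCP) lies at the very end of the fingers, on their centre line; the grasp point (between the pads) lies 19 mm behind it; z points along the fingers, y is the line along which they close (so a half turn about z gives the same grasp; the last joint's range is limited). The gripper opens to 92 mm and grips with 3 to 60 N. Pads are 19 mm wide; open, the fingers measure 130 mm over their backs; the gripper's body (75 mm by 190 mm) begins 47 mm behind the grasp point.
Start: joints at [-0.103, 0.434, 0.025, 1.573, -0.012, 1.134, -0.075], TCP at [0.625, -0, 0.191] pointing down, gripper open.
Joint ranges: [-2.62, 2.62], [-0.44, 2.09], [-1.27, 1.32], [0.08, 2.57], [-1.32, 4.46], [0.12, 2], [-2.74, 2.74]. Speed limits (rad/s): [2.22, 2.22, 3.01, 3.01, 3.14, 3.14, 3.14].

INTERFACE

Orientations are given as a rotation vector (axis times angle).
In Python, from cell import arm gives the robot as it stands.
- The arm moves only by the tool carry_out, never from a script. Its argument "commands" is a list of rows, each a list of 7 numbers: the opening, from 0 (shut) to 1 (fully open), then the shift along the tool's x, y, z each as a share of 0.025 m, from -1 to 1, then the turn, a rotation vector about the tool's x, y, z each as a share of 0.1 rad, from -1 to 1. A call has 1 to 8 rows; each row shifts and turns the commanded pose from where the row before left it, along the tool's axes as they then stand; what a row does not reach is not made up. A row lasts 1/10 s, in which the tool goes at most 50 mm and 8.59 degrees, less where a joint would pass 70% of its speed; a pose out of reach is approached as far as the arm can. A call with a number of a shift or a turn outside -1 to 1 is refused whole. A call with a gripper value outside its range is refused whole. The fingers move at their own pace and stop on an object; "squeeze" is the grip in N (left out, the last holds). Time passes only in rows, so rows that do not move let the fingers close. It gives the time, the measured TCP pose, the force, the opening and the grip force at its end, in the units of the state.
- arm.observe(): the state, without advancing time (a new reading comes with each control period).
- arm.get_image(name): name is "scene" or "side" or "wrist"; returns a dict with "pixels" (400x640x3 uint8, red, green, blue), "range_z" (400x640 float32, m along the optical axis (not along the pixel's ray), 0 where there is no reading), "mtx" (3x3 intrinsics, pixels), "R" (3x3) and "t" (3): a world point X has camera coordinates R X + t; the wrist camera has in their place "tool_from_camera" (4x4, takes a point from camera to tool coordinates, whose origin is the TCP and whose axes are the flange's). Camera axes: x right, y down, z forward; pixel columns grow to the right and rows downward; lengths in m; the calibration is good to about 2 mm. A picture is of the moment at which its call begins: read the wrist's pose just before it.
- arm.sign_off(): hands the job in; it is judged then, once.
The state is a dict: "clock": time; "joints": joint angles; "dq": joint speeds; "joint_efforts": joint torques, N m; "position": TCP position; "ee_rot": TCP orientation; "force": force on the tool from outside, world axes, zero at the start; "ft_torque": the same for the moment, N m; "width": opening from 0.0 (shut) to 1.0 (fully open); "gripper_force": force on a finger pad.
Only numpy, scipy, OpenCV 4.12 (cv2) and the standard library are available. Lean on these libraries where they do the work, as an engineer would, in place of code of your own. Each camera call takes 0.05 s, during which the arm holds its last target. There are 200 camera calls.

## Working session

There is one attempt and no reset: what is moved stays moved. The work goes in short steps, Python scripts to look and compute and a tool call to move; the robot and the scene stay as the last step left them, time stands still between calls to the robot, and variables do not carry over. Pictures are saved under pics/ and viewed, at most 10 in all, crops included, and the job is handed in when it is done.

Besides the shell and the picture viewer there is one more tool, called after "Call:" as name([rows], argument=value, ...), one row to a line, values as JSON. carry_out: Moves the arm, as the interface text tells. Shift numbers are shares of 0.025 m and turn numbers shares of 0.1 rad, none past 1 either way. Its arguments: {"type":"object","properties":{"commands":{"type":"array"},"squeeze":{"type":"number"}},"required":["commands"]}

```bash
mkdir -p pics; cat > h.py <<'E'
import numpy as np,cv2
from cell import arm
def get(n):
    return arm.get_image(n)
def save(im,name): cv2.imwrite('pics/'+name,cv2.cvtColor(im['pixels'],cv2.COLOR_RGB2BGR))
def plane(im,uv,z):
    uv=np.atleast_2d(uv).astype(float)
    d=np.c_[uv,np.ones(len(uv))]@np.linalg.inv(im['mtx']).T@im['R']
    c=-im['R'].T@im['t']
    return c+d*((z-c[2])/d[:,2])[:,None]
def cloud(im):
    z=im['range_z'];v,u=np.indices(z.shape)
    p=np.stack([u,v,np.ones_like(u)],-1)@np.linalg.inv(im['mtx']).T*z[...,None]
    return (p-im['t'])@im['R']
E
python3 - <<'E'
from h import *
for n in('scene','side'):
    im=get(n);save(im,n+'0.png');np.savez(n+'0.npz',**im);print(n,-im['R'].T@im['t'])
s=arm.observe();print(s)
E
```

```text
scene [0.93324527 0.31419343 1.01022638]
side [-0.08558262  0.73075781  1.13615138]
{'clock': 0.1, 'joints': array([-0.10260722,  0.43515303,  0.02498038,  1.57398701, -0.01160856,
        1.13401926, -0.07506863]), 'dq': array([ 0.0004747 , -0.0016523 , -0.00097013, -0.0034371 ,  0.00095386,
        0.00140913,  0.00144424]), 'joint_efforts': array([ 2.76666542e-03, -6.69124532e+01,  9.87763703e-01, -3.15145969e+01,
       -6.05509384e-02,  3.73947364e-02,  1.19628339e-04]), 'position': array([ 6.24491949e-01, -5.39015911e-05,  1.89931131e-01]), 'ee_rot': array([-2.22084015e+00, -2.22075043e+00,  1.71049469e-03]), 'force': array([-0.45476327, -0.06402068,  0.08203372]), 'ft_torque': array([ 0.01858193, -0.08840587,  0.02537187]), 'gripper_force': 0.0, 'width': 1.0011326526398967}
```

View pics/scene0.png

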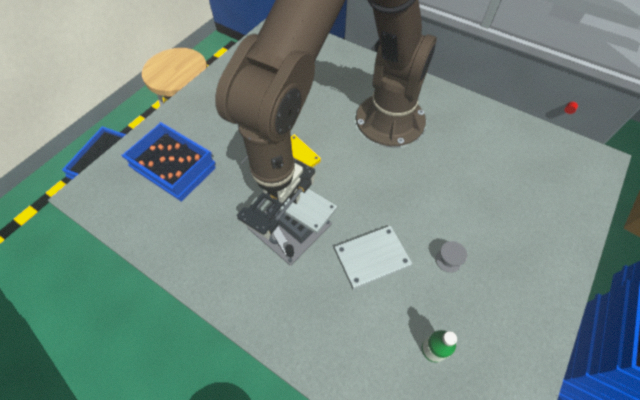

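View pics/side0.png

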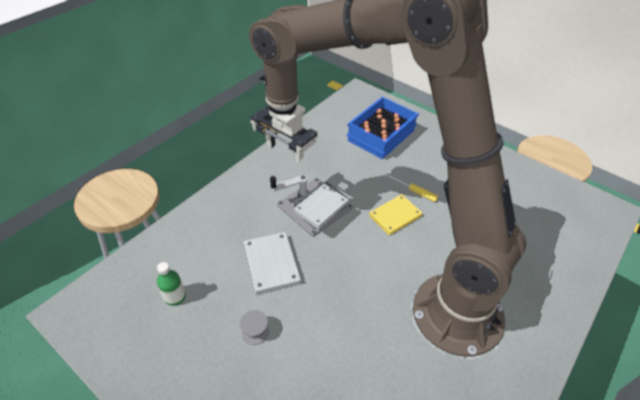

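Three plates: yellow at side (396,213), which is the wrong colour; large aluminium at side (272,262), lying on the bench; smaller aluminium at side (323,205), on the nest block. The last fits, being not yellow and the smaller of the aluminium ones. The keeper handle is at side (273,182). I'll confirm with an enlarged crop and measure.

```bash
python3 - <<'E'
from h import *
for n,(x0,x1,y0,y1) in {'side':(240,440,150,270),'scene':(230,350,170,270)}.items():
    im=dict(np.load(n+'0.npz'));P=cloud(im);
    print(n)
    sub=np.zeros(P.shape[:2],bool);sub[y0:y1,x0:x1]=1
    hsv=cv2.cvtColor(im['pixels'],cv2.COLOR_RGB2HSV)
    for nm,a,b in(('plate',.073,.087),('foot',.006,.018),('nest',.052,.066),('arm',.088,.098),('handle',.1,.14)):
        m=sub&(P[...,2]>a)&(P[...,2]<b)&(im['range_z']>0)
        if nm=='plate': m&=(hsv[...,2]>140)&(hsv[...,1]<60)
        k,l,st,_=cv2.connectedComponentsWithStats(m.astype(np.uint8))
        for i in range(1,k):
            if st[i,4]<25: continue
            q=P[l==i]; r=cv2.minAreaRect(q[:,:2].astype(np.float32)*1000)
            print(nm,st[i].tolist(),q.mean(0).round(4),q[:,2].std().round(4),np.round(r[0],1),np.round(r[1],1),round(r[2],1))
im=dict(np.load('side0.npz'));c=cv2.resize(im['pixels'][150:270,250:410],None,fx=5,fy=5,interpolation=cv2.INTER_CUBIC)
cv2.imwrite('pics/crop.png',cv2.cvtColor(c,cv2.COLOR_RGB2BGR))
E
```

```text
side
plate [294, 184, 54, 43, 1149] [ 0.4976 -0.0125  0.08  ] 0.0023 [499.9 -15.8] [143.8 104.2] 88.2
foot [368, 150, 24, 9, 57] [ 0.5293 -0.3908  0.0111] 0.0037 [ 526.8 -393.8] [84.6 42.1] 38.0
foot [307, 178, 16, 13, 110] [ 0.6141 -0.1185  0.0125] 0.0022 [ 614.7 -117.8] [61.  33.6] 80.2
foot [276, 188, 77, 48, 673] [ 0.5473 -0.0031  0.012 ] 0.0027 [555.8 -46.3] [180.3 193.4] 82.0
foot [409, 188, 28, 14, 70] [ 0.3019 -0.3133  0.0132] 0.0034 [ 303.2 -317.1] [96.7 19.7] 1.0
foot [369, 212, 53, 23, 156] [ 0.3099 -0.1434  0.0126] 0.0036 [ 301.1 -152.3] [168.5  86.5] 38.2
nest [294, 181, 53, 25, 208] [ 0.5522 -0.0579  0.0598] 0.0024 [550.6 -65.6] [167.2  84. ] 50.3
arm [272, 174, 36, 17, 191] [ 0.6244 -0.0179  0.0931] 0.0022 [625.7 -13.5] [121.   35.3] 66.5
handle [270, 175, 7, 13, 81] [0.6478 0.0374 0.1225] 0.0118 [649.7  35.1] [20.7 19.8] 85.9
scene
plate [286, 189, 51, 43, 1178] [ 0.5016 -0.0008  0.0812] 0.002 [498.4  -4.5] [113.2 102.1] 88.7
foot [248, 221, 84, 44, 764] [ 0.593  -0.0092  0.013 ] 0.0023 [598.3 -10.9] [127.5 249.2] 38.0
nest [266, 202, 10, 11, 54] [ 0.5512 -0.1124  0.0609] 0.0023 [ 550.  -111.7] [18.2 28.5] 86.1
nest [279, 213, 33, 25, 337] [ 0.562  -0.0205  0.0611] 0.0026 [563.2 -19.4] [98.6 34.7] 88.1
arm [273, 226, 17, 32, 177] [ 0.6292 -0.0145  0.094 ] 0.0017 [632.1  -6.2] [93.9 22.1] 63.8
handle [285, 244, 9, 13, 95] [0.6529 0.0344 0.1276] 0.0115 [650.9  32.7] [19.5 20.7] 39.4
```

View pics/crop.png

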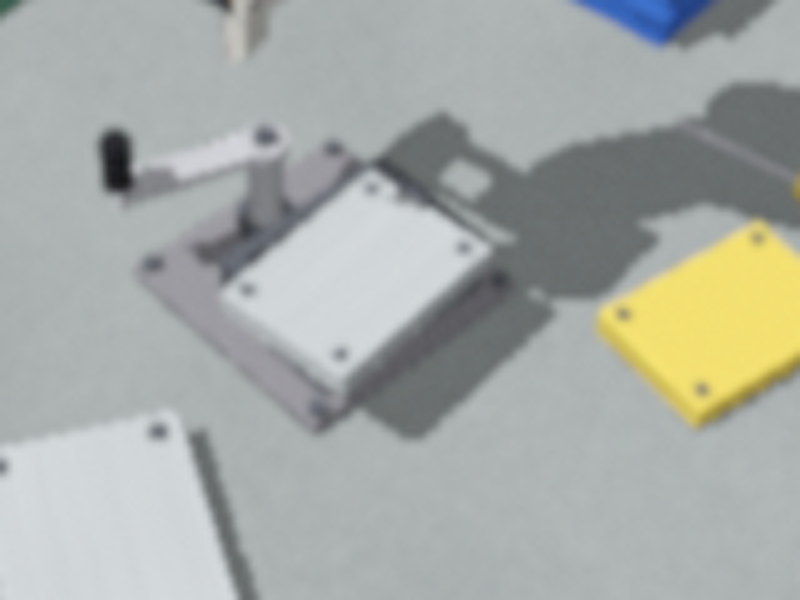

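The crop confirms it: the small aluminium plate lies on the dark block, turned relative to the foot, whose corner screws are at crop (332,148), (152,263), (320,410) and (500,280). The keeper is open.

```bash
python3 - <<'E'
from h import *
im=dict(np.load('side0.npz'))
c=np.array([[332,148],[152,263],[320,410],[500,280]])/5+[250,150]-.4
print('foot screws',plane(im,c,.013).round(4).tolist())
c=np.array([[372,188],[248,290],[341,354],[464,247]])/5+[250,150]-.4
p=plane(im,c,.081);print('plate screws',p.round(4).tolist(),p.mean(0))
print('pivot',plane(im,np.array([266,135])/5+[250,150]-.4,.094))
s=arm.observe();w=get('wrist');save(w,'wrist0.png');np.savez('wrist0.npz',pos=s['position'],rot=s['ee_rot'],**w);print(w['tool_from_camera'].round(4),w['mtx'])
E
```

```text
foot screws [[0.6204, -0.1399, 0.013], [0.6432, 0.0181, 0.013], [0.4801, 0.0422, 0.013], [0.4587, -0.1164, 0.013]]
plate screws [[0.5353, -0.0758, 0.081], [0.5392, 0.0402, 0.081], [0.4634, 0.0432, 0.081], [0.4595, -0.0728, 0.081]] [ 0.49934713 -0.01631654  0.081     ]
pivot [[ 0.60941729 -0.05898901  0.094     ]]
[[ 1.700e-03 -9.564e-01 -2.920e-01  7.770e-02]
 [ 1.000e+00  2.000e-03 -7.000e-04 -3.000e-04]
 [ 1.300e-03 -2.920e-01  9.564e-01 -1.943e-01]
 [ 0.000e+00  0.000e+00  0.000e+00  1.000e+00]] [[312.77262471   0.         318.91239725]
 [  0.         312.77262471 194.66572557]
 [  0.           0.           1.        ]]
```

View pics/wrist0.png

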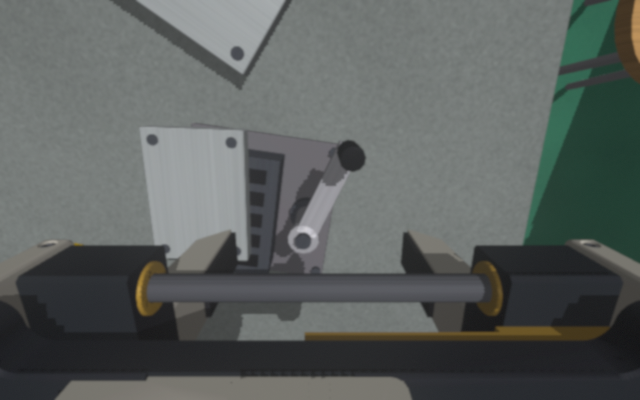

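The wrist view shows the plate (corners 140–248, 128), the block's exposed far strip, the keeper's pivot (303,238) and its handle (350,156).

Fixture: nest_top ≈ (0.524, -0.045), yaw ≈ -0.145. The pivot predicted from this, (0.608, -0.057), is within 2 mm of the measured one, and the plate's screw spacing of 76 x 116 mm is consistent with its size. In the fixture frame the plate is off by (-28, +25) mm and +0.11 rad.

I'll push along -y with the two finger sides held low, so that the block itself acts as the stop.

Call:
carry_out([
  [0.5,0,0,0,0,0,1],
  [0.5,0,0,0,0,0,0.45],
  [0.5,0.53,-0.86,0,0,0,0],
  [0.5,0.53,-0.86,0,0,0,0],
  [0.5,0.53,-0.86,0,0,0,0],
  [0.5,0.53,-0.86,0,0,0,0],
  [0.5,0.53,-0.86,0,0,0,0],
  [0.5,0,0,0,0,0,0],
])

```text
clock: 0.95
position: [0.5257, 0.0839, 0.1906]
ee_rot: [-2.371, -2.058, 0.001]
force: [1.1, 0.5, -0.1]
width: 0.504
gripper_force: 0.0
```

Call:
carry_out([
  [0.5,0,0,1,0,0,0],
  [0.5,0,0,1,0,0,0],
  [0.5,0,0,1,0,0,0],
  [0.5,0,0,1,0,0,0],
  [0.5,0,0,1,0,0,0],
  [0.5,0,0,0.6,0,0,0],
  [0.5,0,0,0,0,0,0],
  [0.5,0,0,0,0,0,0],
])

```text
clock: 1.75
position: [0.5285, 0.0807, 0.0508]
ee_rot: [2.377, 2.054, -0.001]
force: [0.3, 0.5, 0.4]
width: 0.5
gripper_force: 0.0
```

Call:
carry_out([
  [0.5,-0.2,0,0,0,0,0],
  [0.5,-0.2,0,0,0,0,0],
  [0.5,-0.2,0,0,0,0,0],
  [0.5,-0.2,0,0,0,0,0],
  [0.5,-0.2,0,0,0,0,0],
  [0.5,-0.2,0,0,0,0,0],
])

```text
clock: 2.35
position: [0.5239, 0.0508, 0.0508]
ee_rot: [2.377, 2.054, 0.0]
force: [0.1, 0.2, 0.2]
width: 0.505
gripper_force: 0.0
```

Call:
carry_out([
  [0.5,-0.16,0,0,0,0,0],
  [0.5,-0.16,0,0,0,0,0],
  [0.5,-0.1,0,0,0,0,0],
  [0.5,0,0,0,0,0,0],
])

```text
clock: 2.75
position: [0.5223, 0.0406, 0.0506]
ee_rot: [2.377, 2.054, -0.0]
force: [-0.0, -0.4, 0.7]
width: 0.499
gripper_force: 0.0
```

```bash
python3 - <<'E'
from h import *
im=get('side');np.savez('side1.npz',**im)
c=cv2.resize(im['pixels'][150:270,250:410],None,fx=5,fy=5,interpolation=cv2.INTER_CUBIC)
cv2.imwrite('pics/crop1.png',cv2.cvtColor(c,cv2.COLOR_RGB2BGR))
E
```

```text
(no output)
```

View pics/crop1.png

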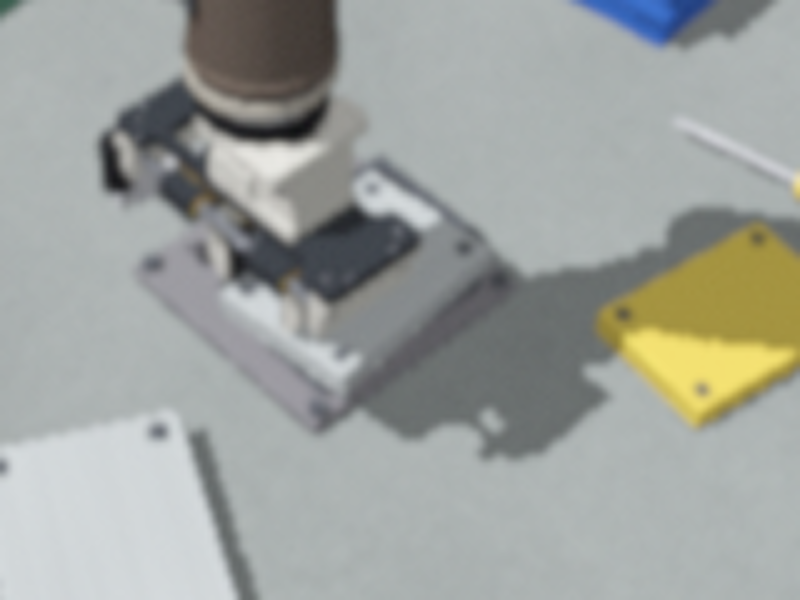

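```bash
python3 - <<'E'
from h import *
im=dict(np.load('side1.npz'));P=cloud(im)
s=arm.observe();print(s['position'],s['force'])
for X in ([.490,.0453,.0506],[.554,.036,.0506]):
    c=im['R']@X+im['t'];p=im['mtx']@c;print('crop px',((p/p[2])[:2]-[250,150])*5, c[2])
for x,y in((310,330),(300,315),(300,300),(320,365),(250,290),(341,375),(341,354),(372,188),(464,247),(260,315),(220,275)):
    print((x,y),P[int(150+y/5),int(250+x/5)].round(3), im['pixels'][int(150+y/5),int(250+x/5)])
c=np.array([[372,188],[341,354],[464,247]])/5+[250,150]-.4
print(plane(im,c,.081).round(4).tolist())
w=get('wrist');save(w,'wrist1.png')
E
```

```text
[0.52234776 0.04092653 0.05062008] [-0.06899351  0.48857935  0.24352573]
crop px [302.53894556 364.56126456] 1.4049323996748968
crop px [233.38582163 305.01661486] 1.4360928598438127
(310, 330) [0.489 0.039 0.078] [162 163 161]
(300, 315) [0.484 0.054 0.109] [152 151 147]
(300, 300) [0.483 0.056 0.125] [140 141 141]
(320, 365) [0.47  0.053 0.073] [189 193 196]
(250, 290) [0.536 0.041 0.082] [157 161 166]
(341, 375) [0.453 0.055 0.078] [177 182 184]
(341, 354) [0.463 0.042 0.082] [127 132 138]
(372, 188) [ 0.538 -0.079  0.077] [149 154 159]
(464, 247) [ 0.459 -0.07   0.083] [87 91 94]
(260, 315) [0.52  0.049 0.078] [205 210 212]
(220, 275) [0.58  0.02  0.046] [155 155 155]
[[0.5353, -0.0758, 0.081], [0.4634, 0.0432, 0.081], [0.4595, -0.0728, 0.081]]
```

View pics/wrist1.png

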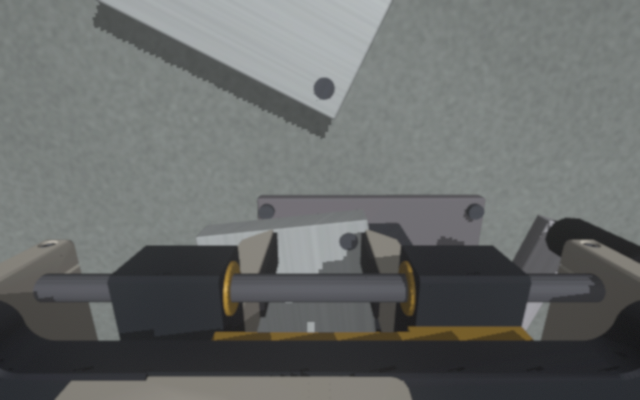

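The wrist view shows the plate's +y end at (200–368, 220–240), apparently between and under the fingers, and the plate hasn't moved. The heights don't agree with this, so I'm checking the fingertips against the plate in the wrist depth.

```bash
python3 - <<'E'
from h import *
from scipy.spatial.transform import Rotation as Ro
s=arm.observe();w=get('wrist');R=Ro.from_rotvec(s['ee_rot']).as_matrix()
z=w['range_z'];v,u=np.indices(z.shape)
p=np.stack([u,v,np.ones_like(u)],-1)@np.linalg.inv(w['mtx']).T*z[...,None]
T=w['tool_from_camera'];t=p@T[:3,:3].T+T[:3,3];W=t@R.T+s['position']
for a in((320,245),(300,238),(220,237),(348,241),(256,240),(256,265),(265,240),(380,240),(385,265),(372,230),(370,203),(474,212),(266,211),(324,88),(200,100),(320,320)):
    print(a,'tool',t[a[1],a[0]].round(3),'world',W[a[1],a[0]].round(3))
print(s['joints'].round(3))
im=dict(np.load('side1.npz'));P=cloud(im)
for a in((400,300),(60,500),(700,250)):print(a,P[150+a[1]//5,250+a[0]//5].round(3))
i0=dict(np.load('side0.npz'))
print('plate change',np.abs(i0['pixels'][186:226,294:348].astype(int)-im['pixels'][186:226,294:348]).max(2)[[0,10,20,30,38]][:,::6].tolist())
E
```

```text
(320, 245) tool [-0.003  0.    -0.03 ] world [0.522 0.038 0.081]
(300, 238) tool [ 0.001 -0.011 -0.029] world [0.512 0.044 0.08 ]
(220, 237) tool [ 0.002 -0.057 -0.029] world [0.466 0.051 0.08 ]
(348, 241) tool [-0.     0.016 -0.03 ] world [0.539 0.039 0.081]
(256, 240) tool [ 0.009 -0.032 -0.05 ] world [0.492 0.055 0.1  ]
(256, 265) tool [ 0.009 -0.027 -0.075] world [0.497 0.054 0.125]
(265, 240) tool [ 0.01  -0.027 -0.051] world [0.497 0.055 0.101]
(380, 240) tool [ 0.01   0.031 -0.049] world [0.554 0.046 0.1  ]
(385, 265) tool [ 0.01   0.028 -0.076] world [0.551 0.047 0.126]
(372, 230) tool [-0.016  0.04   0.022] world [0.559 0.02  0.028]
(370, 203) tool [-0.     0.04   0.039] world [0.562 0.035 0.012]
(474, 212) tool [-0.006  0.12   0.034] world [0.64  0.018 0.017]
(266, 211) tool [-0.005 -0.041  0.032] world [0.481 0.042 0.018]
(324, 88) tool [0.085 0.003 0.022] world [0.537 0.124 0.028]
(200, 100) tool [ 0.077 -0.089  0.05 ] world [0.445 0.13  0.   ]
(320, 320) tool [-0.056  0.001 -0.028] world [ 0.515 -0.014  0.079]
[-0.188  0.439  0.009  1.976 -0.006  0.726 -0.319]
(400, 300) [ 0.463 -0.015  0.077]
(60, 500) [0.548 0.2   0.023]
(700, 250) [ 0.368 -0.217  0.019]
plate change [[15, 51, 25, 27, 28, 1, 23, 66, 0], [14, 15, 83, 130, 165, 148, 126, 73, 64], [20, 84, 142, 147, 143, 106, 79, 76, 6], [1, 0, 9, 54, 77, 76, 14, 2, 2], [1, 1, 1, 1, 1, 1, 2, 1, 2]]
```

```bash
python3 - <<'E'
from h import *
for n in('side','scene'):
    im=dict(np.load(n+'0.npz'));P=cloud(im)
    m=(np.abs(P[...,0]-.625)<.1)&(np.abs(P[...,1])<.03)&(P[...,2]>.145)&(P[...,2]<.25)&(im['range_z']>0)
    q=P[m];v,u=np.nonzero(m)
    o=np.argsort(q[:,2])[:15]
    for i in o: print(n,(u[i],v[i]),q[i].round(3))
E
```

```text
side (np.int64(275), np.int64(145)) [ 0.671 -0.007  0.227]
side (np.int64(270), np.int64(147)) [0.676 0.01  0.227]
side (np.int64(295), np.int64(162)) [0.577 0.011 0.227]
side (np.int64(296), np.int64(162)) [0.574 0.01  0.228]
side (np.int64(275), np.int64(144)) [ 0.672 -0.008  0.23 ]
side (np.int64(270), np.int64(146)) [0.677 0.008 0.23 ]
side (np.int64(271), np.int64(147)) [0.672 0.01  0.23 ]
side (np.int64(295), np.int64(161)) [0.577 0.01  0.23 ]
side (np.int64(272), np.int64(147)) [0.67  0.008 0.23 ]
side (np.int64(273), np.int64(146)) [0.67  0.003 0.23 ]
side (np.int64(274), np.int64(145)) [ 0.671 -0.002  0.23 ]
side (np.int64(269), np.int64(146)) [0.679 0.011 0.231]
side (np.int64(272), np.int64(146)) [0.671 0.006 0.232]
side (np.int64(274), np.int64(144)) [ 0.672 -0.003  0.233]
side (np.int64(296), np.int64(161)) [0.573 0.011 0.233]
scene (np.int64(296), np.int64(203)) [0.575 0.007 0.226]
scene (np.int64(293), np.int64(202)) [0.577 0.    0.228]
scene (np.int64(295), np.int64(203)) [0.578 0.006 0.23 ]
scene (np.int64(294), np.int64(202)) [0.577 0.003 0.23 ]
scene (np.int64(293), np.int64(201)) [ 0.576 -0.     0.231]
scene (np.int64(272), np.int64(233)) [0.673 0.01  0.231]
scene (np.int64(297), np.int64(202)) [0.574 0.01  0.232]
scene (np.int64(271), np.int64(234)) [0.677 0.009 0.232]
scene (np.int64(297), np.int64(201)) [0.572 0.009 0.234]
scene (np.int64(298), np.int64(200)) [0.569 0.01  0.235]
scene (np.int64(296), np.int64(202)) [0.577 0.009 0.235]
scene (np.int64(295), np.int64(202)) [0.578 0.007 0.235]
scene (np.int64(270), np.int64(234)) [0.679 0.009 0.235]
scene (np.int64(297), np.int64(200)) [0.571 0.008 0.236]
scene (np.int64(299), np.int64(198)) [0.564 0.009 0.237]
```

Measured: the fingertips were at z≈0.226 when the reported TCP was at 0.190, so the real tips sit about 36 mm above the stated TCP. The tips are now at about 0.087, above the plate, which explains the missing contact. I'm measuring the body's height before going lower.

```bash
python3 - <<'E'
from h import *
for n in('side','scene'):
    im=dict(np.load(n+'0.npz'));P=cloud(im);v_=im['pixels'].max(2)
    m=(np.abs(P[...,0]-.625)<.14)&(np.abs(P[...,1])<.06)&(P[...,2]>.2)&(P[...,2]<.34)&(im['range_z']>0)
    for a in np.arange(.22,.33,.01):
        k=m&(P[...,2]>=a)&(P[...,2]<a+.01)
        if k.sum(): q=P[k];print(n,round(a,2),k.sum(),'x',q[:,0].min().round(3),q[:,0].max().round(3),'y',q[:,1].min().round(3),q[:,1].max().round(3),'dark',(v_[k]<70).sum())
w=dict(np.load('wrist0.npz'));z=w['range_z'];v,u=np.indices(z.shape)
p=np.stack([u,v,np.ones_like(u)],-1)@np.linalg.inv(w['mtx']).T*z[...,None];T=w['tool_from_camera'];t=p@T[:3,:3].T+T[:3,3]
for a in((215,250),(222,240),(200,275),(180,300),(100,270),(60,320),(420,250),(405,235)):print(a,t[a[1],a[0]].round(3))
q=t[(t[...,2]<-.02)&(z>0)];print('lowest gripper in tool',np.sort(q[:,2])[-5:])
E
```

```text
side 0.22 8 x 0.574 0.677 y -0.008 0.011 dark 0
side 0.23 28 x 0.564 0.687 y -0.01 0.014 dark 6
side 0.24 48 x 0.561 0.685 y -0.009 0.015 dark 9
side 0.25 44 x 0.56 0.688 y -0.009 0.014 dark 8
side 0.26 31 x 0.559 0.689 y -0.006 0.014 dark 5
side 0.27 17 x 0.67 0.688 y -0.01 0.012 dark 0
side 0.28 7 x 0.672 0.676 y -0.008 0.013 dark 0
side 0.29 74 x 0.536 0.712 y -0.033 0.038 dark 5
side 0.3 162 x 0.537 0.711 y -0.033 0.039 dark 21
side 0.31 194 x 0.531 0.717 y -0.028 0.039 dark 43
side 0.32 147 x 0.53 0.717 y -0.035 0.04 dark 35
side 0.33 550 x 0.529 0.721 y -0.035 0.04 dark 119
scene 0.22 3 x 0.575 0.578 y 0.0 0.007 dark 0
scene 0.23 20 x 0.563 0.679 y -0.012 0.01 dark 1
scene 0.24 14 x 0.563 0.577 y -0.008 0.01 dark 3
scene 0.25 9 x 0.563 0.578 y -0.004 0.01 dark 3
scene 0.26 4 x 0.577 0.578 y 0.0 0.004 dark 3
scene 0.27 8 x 0.569 0.578 y 0.003 0.009 dark 1
scene 0.28 4 x 0.572 0.575 y 0.008 0.012 dark 0
scene 0.29 39 x 0.541 0.71 y -0.035 0.036 dark 0
scene 0.3 181 x 0.54 0.71 y -0.027 0.036 dark 16
scene 0.31 301 x 0.531 0.717 y -0.036 0.036 dark 59
scene 0.32 143 x 0.531 0.719 y -0.037 0.036 dark 46
scene 0.33 1008 x 0.528 0.719 y -0.038 0.036 dark 156
(215, 250) [ 0.01  -0.049 -0.061]
(222, 240) [ 0.009 -0.049 -0.05 ]
(200, 275) [ 0.03  -0.034 -0.117]
(180, 300) [ 0.024 -0.039 -0.119]
(100, 270) [ 0.035 -0.058 -0.122]
(60, 320) [ 0.022 -0.068 -0.125]
(420, 250) [ 0.009  0.048 -0.06 ]
(405, 235) [ 0.008  0.046 -0.04 ]
lowest gripper in tool [-0.03584776 -0.03580911 -0.03569971 -0.03529864 -0.03519118]
```

The whole gripper sits 35 mm back from the stated TCP (body bottom about 65 mm above the true tips), so true tip z = reported z + 0.035. I'll back off, lower 36 mm and push.

Call:
carry_out([
  [0.5,0.8,0,0,0,0,0],
  [0.5,0.8,0,0,0,0,0],
  [0.5,0,0,0.72,0,0,0],
  [0.5,0,0,0.72,0,0,0],
  [0.5,0,0,0,0,0,0],
  [0.5,-0.3,0,0,0,0,0],
  [0.5,-0.2,0,0,0,0,0],
  [0.5,0,0,0,0,0,0],
])

```text
clock: 3.7
position: [0.5268, 0.0667, 0.0155]
ee_rot: [2.378, 2.052, 0.001]
force: [0.4, 0.2, 0.7]
width: 0.501
gripper_force: 0.0
```

Call:
carry_out([
  [0.5,-0.16,0,0,0,0,0],
  [0.5,-0.16,0,0,0,0,0],
  [0.5,-0.16,0,0,0,0,0],
  [0.5,-0.16,0,0,0,0,0],
])

```text
clock: 4.1
position: [0.5246, 0.0525, 0.015]
ee_rot: [2.376, 2.055, 0.002]
force: [1.3, 2.5, 1.7]
width: 0.501
gripper_force: 1.5
```

Call:
carry_out([
  [0.5,-0.16,0,0,0,0,0],
  [0.5,-0.16,0,0,0,0,0],
  [0.5,-0.16,0,0,0,0,0],
])

```text
clock: 4.4
position: [0.5222, 0.0402, 0.0146]
ee_rot: [-2.377, -2.055, -0.0]
force: [1.9, 2.8, 0.8]
width: 0.498
gripper_force: 1.4
```

Call:
carry_out([
  [0.5,-0.06,0,0,0,0,0],
  [0.5,-0.06,0,0,0,0,0],
  [0.5,0,0,0,0,0,0],
])

```text
clock: 4.7
position: [0.5216, 0.0373, 0.0145]
ee_rot: [-2.377, -2.054, 0.001]
force: [0.7, 1.6, 0.6]
width: 0.495
gripper_force: 0.9
```

Call:
carry_out([
  [0.5,-0.04,0,0,0,0,0],
  [0.5,0,0,0,0,0,0],
])

```text
clock: 4.9
position: [0.5215, 0.0372, 0.0145]
ee_rot: [-2.376, -2.055, -0.0]
force: [1.0, 4.9, 1.0]
width: 0.499
gripper_force: 2.3
```

Call:
carry_out([
  [0.5,-0.04,0,0,0,0,0],
  [0.5,0,0,0,0,0,0],
])

```text
clock: 5.1
position: [0.5216, 0.0372, 0.0146]
ee_rot: [-2.374, -2.055, -0.002]
force: [0.7, 8.6, -0.5]
width: 0.503
gripper_force: 3.9
```

Block stop found at TCP y = 0.0372: the position stays fixed while the force rises, so the y side is flush. Now I'll back off, lift, go round to the near side and turn 90°.

Call:
carry_out([
  [0.5,1,0,0,0,0,0],
  [0.5,0,0,-1,0,0,0],
  [0.5,0,0,-1,0,0,0],
  [0.5,0,0,-1,0,0,0],
  [0.5,0,0,-1,0,0,0],
  [0.9,-0.7,-0.64,0,0,0,0],
  [0.9,-0.7,-0.64,0,0,0,0],
  [0.9,-0.7,-0.64,0,0,0,0],
])

```text
clock: 5.9
position: [0.4687, 0.0139, 0.1144]
ee_rot: [2.377, 2.054, -0.002]
force: [-0.6, 0.2, -0.1]
width: 0.709
gripper_force: 0.0
```

Call:
carry_out([
  [0.9,-0.7,-0.64,0,0,0,0],
  [0.9,-0.7,-0.64,0,0,0,0],
  [0.9,-0.7,-0.64,0,0,0,0],
  [0.9,0,0,0,0,0,0.98],
  [0.9,0,0,0,0,0,0.98],
  [0.9,0,0,0,0,0,0.98],
  [0.9,0,0,0,0,0,0.98],
  [0.9,0,0,0,0,0,0.98],
])

```text
clock: 6.7
position: [0.4141, -0.0305, 0.1143]
ee_rot: [-2.808, -1.41, 0.003]
force: [-1.0, -0.4, -0.6]
width: 0.901
gripper_force: 0.0
```

Call:
carry_out([
  [0.9,0,0,0,0,0,0.98],
  [0.9,0,0,0,0,0,0.98],
  [0.9,0,0,0,0,0,0.98],
  [0.9,0,0,0,0,0,0.98],
  [0.9,0,0,0,0,0,0.98],
  [0.9,0,0,0,0,0,0.98],
  [0.9,0,0,0,0,0,0.98],
  [0.9,0,0,0,0,0,0.98],
])

```text
clock: 7.5
position: [0.4141, -0.0305, 0.1143]
ee_rot: [3.133, 0.23, -0.003]
force: [0.5, -0.1, 0.5]
width: 0.9
gripper_force: 0.0
```

Call:
carry_out([
  [0.9,0,0,0,0,0,0.98],
  [0.9,0,0,0,0,0,0.98],
  [0.9,0,0,0,0,0,0.98],
  [0.9,0,0,0,0,0,0],
  [0.9,0,0,0,0,0,0],
])

```text
clock: 8.0
position: [0.4145, -0.0301, 0.1144]
ee_rot: [3.133, -0.219, -0.001]
force: [-0.1, -0.2, -0.6]
width: 0.899
gripper_force: 0.0
```

```bash
python3 - <<'E'
from h import *
from scipy.spatial.transform import Rotation as Ro
s=arm.observe();R=Ro.from_rotvec(s['ee_rot']).as_matrix();d=(s['position']-[.5239,-.0451,0])[:2]
c,q=np.cos(-.145),np.sin(-.145);print('fixture xy',d@[c,q],d@[-q,c],s['position'],s['force']);print(R.round(3),'yaw tx',np.arctan2(R[1,0],R[0,0]))
im=get('side');np.savez('side2.npz',**im)
cc=cv2.resize(im['pixels'][150:270,250:410],None,fx=5,fy=5,interpolation=cv2.INTER_CUBIC)
cv2.imwrite('pics/crop2.png',cv2.cvtColor(cc,cv2.COLOR_RGB2BGR))
E
```

```text
fixture xy -0.11042577101607423 -0.0009566489741994876 [ 0.41449482 -0.03009092  0.11443474] [-0.12689058 -0.19493958 -0.63395275]
[[ 0.99  -0.139 -0.001]
 [-0.139 -0.99  -0.   ]
 [-0.001  0.001 -1.   ]] yaw tx -0.13973412571828034
```

View pics/crop2.png

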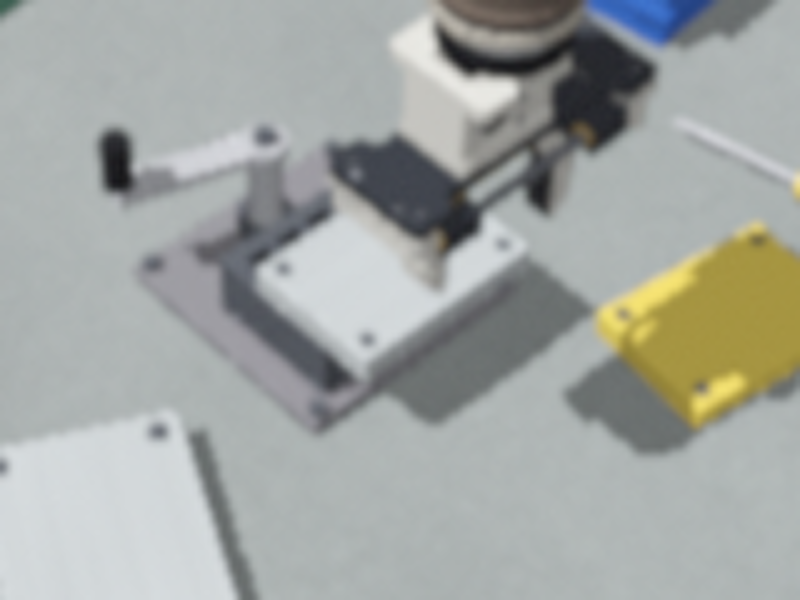

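The plate is now parallel to the block and lined up on its y side (plate screws at crop (284,268), (367,340), (503,244)); only the x offset is left. I'll descend and push along +x.

Call:
carry_out([
  [0.9,0,0,0.99,0,0,0.05],
  [0.9,0,0,0.99,0,0,0],
  [0.9,0,0,0.99,0,0,0],
  [0.9,0,0,0.99,0,0,0],
  [0.9,0,0,0,0,0,0],
  [0.9,0.3,0,0,0,0,0],
  [0.9,0.16,0,0,0,0,0],
  [0.9,0.16,0,0,0,0,0],
])

```text
clock: 8.85
position: [0.4309, -0.032, 0.0166]
ee_rot: [-3.133, 0.231, -0.001]
force: [-4.4, 0.4, 2.4]
width: 0.898
gripper_force: 1.9
```

Call:
carry_out([
  [0.9,0.16,0,0,0,0,0],
  [0.9,0.16,0,0,0,0,0],
  [0.9,0.16,0,0,0,0,0],
  [0.9,0.16,0,0,0,0,0],
  [0.9,0.16,0,0,0,0,0],
  [0.9,0.16,0,0,0,0,0],
])

```text
clock: 9.45
position: [0.4543, -0.0355, 0.0156]
ee_rot: [3.133, -0.231, -0.0]
force: [-4.0, 1.0, 1.1]
width: 0.901
gripper_force: 1.9
```

Call:
carry_out([
  [0.9,0.1,0,0,0,0,0],
  [0.9,0.1,0,0,0,0,0],
  [0.9,0,0,0,0,0,0],
])

```text
clock: 9.75
position: [0.4598, -0.0364, 0.0156]
ee_rot: [3.133, -0.231, 0.001]
force: [-1.6, -0.0, -1.6]
width: 0.899
gripper_force: 0.4
```

Call:
carry_out([
  [0.9,0.06,0,0,0,0,0],
  [0.9,0.06,0,0,0,0,0],
  [0.9,0,0,0,0,0,0],
])

```text
clock: 10.05
position: [0.4624, -0.0367, 0.0156]
ee_rot: [3.133, -0.231, 0.001]
force: [-0.7, 0.5, -0.6]
width: 0.904
gripper_force: 0.7
```

Call:
carry_out([
  [0.9,0.04,0,0,0,0,0],
  [0.9,0,0,0,0,0,0],
])

```text
clock: 10.25
position: [0.4631, -0.0369, 0.0156]
ee_rot: [-3.133, 0.231, -0.0]
force: [-2.6, 0.4, 0.6]
width: 0.901
gripper_force: 1.2
```

Call:
carry_out([
  [0.9,0.04,0,0,0,0,0],
  [0.9,0,0,0,0,0,0],
])

```text
clock: 10.45
position: [0.4635, -0.0369, 0.0156]
ee_rot: [-3.133, 0.231, 0.002]
force: [-5.0, 0.7, 2.6]
width: 0.894
gripper_force: 2.3
```

Call:
carry_out([
  [0.9,0.04,0,0,0,0,0],
  [0.9,0,0,0,0,0,0],
])

```text
clock: 10.65
position: [0.4635, -0.037, 0.0154]
ee_rot: [-3.133, 0.23, 0.004]
force: [-8.0, 1.1, 4.9]
width: 0.899
gripper_force: 3.7
```

Call:
carry_out([
  [0.9,0.04,0,0,0,0,0],
  [0.9,0,0,0,0,0,0],
])

```text
clock: 10.85
position: [0.4635, -0.037, 0.0153]
ee_rot: [-3.133, 0.23, 0.007]
force: [-9.9, 1.4, 6.7]
width: 0.903
gripper_force: 4.9
```

Call:
carry_out([
  [0.9,0.04,0,0,0,0,0],
  [0.9,0,0,0,0,0,0],
])

```text
clock: 11.05
position: [0.4634, -0.037, 0.0151]
ee_rot: [-3.133, 0.23, 0.009]
force: [-11.6, 1.5, 9.2]
width: 0.897
gripper_force: 6.2
```

Block stop reached at x: the position held at 0.4635 while the force rose to 12 N. I'll retreat, lift and begin the turn for the handle, then check the plate and the handle.

Call:
carry_out([
  [0.9,-0.8,0,0,0,0,0],
  [0.9,-0.4,0,0,0,0,0],
  [0.9,0,0,-1,0,0,0],
  [0.9,0,0,-1,0,0,0],
  [0.9,0,0,-1,0,0,0],
  [0.9,0,0,-1,0,0,0],
  [0.9,0,0,-1,0,0,0],
  [0.9,0,0,0,0,0,0],
])

```text
clock: 11.85
position: [0.4404, -0.0331, 0.1438]
ee_rot: [-3.132, 0.231, -0.011]
force: [0.5, -0.6, 0.0]
width: 0.903
gripper_force: 0.0
```

```bash
python3 - <<'E'
from h import *
print(arm.observe()['position'],arm.observe()['joints'].round(2))
for n,b in(('side',(250,410,150,270)),('scene',(230,350,170,270))):
    im=get(n);np.savez(n+'3.npz',**im);P=cloud(im)
    m=np.zeros(P.shape[:2],bool);m[b[2]:b[3],b[0]:b[1]]=1
    h=m&(P[...,2]>.1)&(P[...,2]<.14)&(im['pixels'].max(2)<75)&(P[...,0]>.61)&(P[...,1]>0)
    t=h&(P[...,2]>.13);v,u=np.nonzero(t);print(n,'handle top',len(u),plane(im,[u.mean(),v.mean()],.135) if len(u) else '')
    v,u=np.nonzero(h);print('all',P[h].mean(0),plane(im,[u.mean(),v.mean()],.114))
im=dict(np.load('side3.npz'))
cc=cv2.resize(im['pixels'][150:270,250:410],None,fx=5,fy=5,interpolation=cv2.INTER_CUBIC)
cv2.imwrite('pics/crop3.png',cv2.cvtColor(cc,cv2.COLOR_RGB2BGR))
E
```

```text
[ 0.44036991 -0.03307467  0.14380596] [-0.3   0.18  0.3   2.09 -0.07  0.88 -1.68]
side handle top 15 [[0.64706438 0.03826666 0.135     ]]
all [0.64610462 0.03917998 0.12155841] [[0.65160343 0.03398352 0.114     ]]
scene handle top 42 [[0.65201599 0.03375025 0.135     ]]
all [0.6539861  0.03556035 0.12787576] [[0.64955532 0.03113607 0.114     ]]
```

View pics/crop3.png

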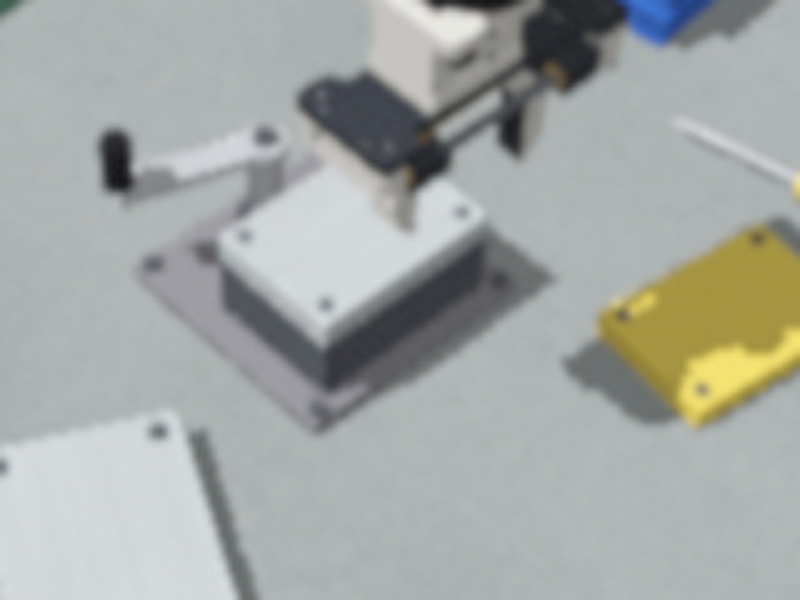

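The plate is flush on all visible edges: corner (328,345) sits over the block's edges, and the keeper is still open. Handle ≈ (0.651, 0.033), radius 0.100 from the pivot as it must be. Next I'll go above the handle and turn the jaws tangential.

Call:
carry_out([
  [0.6,0.99,-0.48,0,0,0,0],
  [0.6,0.99,-0.48,0,0,0,0],
  [0.6,0.99,-0.48,0,0,0,0],
  [0.6,0.99,-0.48,0,0,0,0],
  [0.6,0.99,-0.48,0,0,0,0],
  [0.6,0.99,-0.48,0,0,0,0],
  [0.6,0.99,-0.48,0,0,0,0],
  [0.6,0.99,-0.48,0,0,0,0],
])

```text
clock: 12.75
position: [0.6478, 0.0332, 0.1388]
ee_rot: [3.133, -0.231, -0.003]
force: [0.2, 0.3, -0.3]
width: 0.601
gripper_force: 0.0
```

Call:
carry_out([
  [0.6,0,0,0,0,0,-0.98],
  [0.6,0,0,0,0,0,-0.98],
  [0.6,0,0,0,0,0,-0.98],
  [0.6,0,0,0,0,0,-0.98],
  [0.6,0,0,0,0,0,-0.98],
  [0.6,0,0,0,0,0,-0.98],
  [0.6,0,0,0,0,0,-0.98],
  [0.6,0,0,0,0,0,-0.98],
])

```text
clock: 13.55
position: [0.6467, 0.0328, 0.1387]
ee_rot: [-2.981, -0.989, 0.003]
force: [0.2, -0.3, -0.2]
width: 0.604
gripper_force: 0.0
```

Call:
carry_out([
  [0.6,0,0,0,0,0,-0.98],
  [0.6,0,0,0,0,0,-0.98],
  [0.6,0,0,0,0,0,-0.98],
  [0.6,0,0,0,0,0,-0.98],
  [0.6,0,0,0,0,0,-0.98],
  [0.6,0,0,0,0,0,0],
  [0.6,0,0,0,0,0,0],
])

```text
clock: 14.25
position: [0.6469, 0.0328, 0.1394]
ee_rot: [-2.658, -1.673, 0.002]
force: [0.1, -0.4, -0.2]
width: 0.602
gripper_force: 0.0
```

```bash
python3 - <<'E'
from h import *
from scipy.spatial.transform import Rotation as Ro
s=arm.observe();R=Ro.from_rotvec(s['ee_rot']).as_matrix();print(s['position'],R.round(3),np.degrees(np.arctan2(R[1,1],R[0,1])),s['joints'].round(2))
print('tool shift to handle',R.T@(np.array([.651,.033,.063])-s['position'])/.025)
E
```

```text
[0.64687116 0.03277115 0.13944946] [[ 0.432  0.902 -0.001]
 [ 0.902 -0.432  0.   ]
 [-0.    -0.001 -1.   ]] -25.619004528449643 [-0.11  0.52 -0.03  1.57  0.02  1.06 -0.6 ]
tool shift to handle [0.08099264 0.14892367 3.05775287]
```

Call:
carry_out([
  [0.6,0.08,0.15,1,0,0,0],
  [0.6,0,0,1,0,0,0],
  [0.6,0,0,1,0,0,0],
  [0.6,0,0,0,0,0,0],
])

```text
clock: 14.65
position: [0.6486, 0.0328, 0.0617]
ee_rot: [-2.655, -1.674, 0.009]
force: [-0.5, -0.2, -0.1]
width: 0.599
gripper_force: 0.0
```

Call:
carry_out([
  [0.1,0,0,0,0,0,0],
  [0.1,0,0,0,0,0,0],
  [0.1,0,0,0,0,0,0],
  [0.1,0,0,0,0,0,0],
  [0.1,0,0,0,0,0,0],
  [0.1,0,0,0,0,0,0],
], squeeze=6)

```text
clock: 15.25
position: [0.6519, 0.0332, 0.0664]
ee_rot: [2.656, 1.677, 0.002]
force: [-0.9, -1.0, 4.5]
width: 0.238
gripper_force: 6.0
```

Gripped: the 22 mm width matches the handle. Swinging along the arc in 0.1 rad steps.

Call:
carry_out([
  [0.1,-0.02,-0.4,0,0,0,-1],
  [0.1,-0.02,-0.4,0,0,0,-1],
  [0.1,-0.02,-0.4,0,0,0,-1],
  [0.1,-0.02,-0.4,0,0,0,-1],
  [0.1,0,0,0,0,0,0],
])

```text
clock: 15.75
position: [0.6125, 0.0429, 0.0663]
ee_rot: [2.268, 2.174, 0.001]
force: [0.5, 0.4, 4.2]
width: 0.238
gripper_force: 6.0
```

```bash
cat > k.py <<'E'
from h import *
from scipy.spatial.transform import Rotation as Ro
s=arm.observe();R=Ro.from_rotvec(s['ee_rot']).as_matrix();d=(s['position']-[.608,-.0574,0])[:2]
a=np.arctan2(d[1],d[0]);print('keeper~',(a+.145-np.pi/2+.35)%6.2832,'R',np.hypot(*d),'tx-radial err',(np.arctan2(R[1,0],R[0,0])-a+3.14)%6.28-3.14,s['force'],s['ft_torque'],s['width'])
E
python3 k.py
```

```text
keeper~ 0.44998217846207 R 0.10041577658793038 tx-radial err 0.002892715816096736 [0.48384054 0.44225209 4.24092419] [0.1860587  0.03653235 0.10352187] 0.23789189701576458
```

Call:
carry_out([
  [0.1,-0.02,-0.4,0,0,0,-1],
  [0.1,-0.02,-0.4,0,0,0,-1],
  [0.1,-0.02,-0.4,0,0,0,-1],
  [0.1,-0.02,-0.4,0,0,0,-1],
  [0.1,-0.02,-0.4,0,0,0,-1],
  [0.1,-0.02,-0.4,0,0,0,-1],
  [0.1,0,0,0,0,0,0],
])

```text
clock: 16.45
position: [0.5551, 0.0275, 0.0661]
ee_rot: [-1.527, -2.745, -0.0]
force: [-1.3, 2.4, 3.7]
width: 0.238
gripper_force: 6.0
```

```bash
python3 k.py
```

```text
keeper~ 1.0519328065890408 R 0.10001230016295622 tx-radial err -0.0015002632254015325 [-1.33215188  2.35709441  3.74120404] [0.36907068 0.32783569 0.03588278] 0.23845437777988243
```

Call:
carry_out([
  [0.1,-0.02,-0.4,0,0,0,-1],
  [0.1,-0.02,-0.4,0,0,0,-1],
  [0.1,-0.02,-0.4,0,0,0,-1],
  [0.1,-0.02,-0.4,0,0,0,-1],
  [0.1,-0.02,-0.4,0,0,0,-1],
  [0.1,-0.02,-0.4,0,0,0,-1],
  [0.1,-0.02,-0.4,0,0,0,-1],
  [0.1,0,0,0,0,0,0],
])

```text
clock: 17.25
position: [0.513, -0.0278, 0.0658]
ee_rot: [-0.495, -3.102, 0.001]
force: [-2.9, 0.6, 5.3]
width: 0.239
gripper_force: 6.0
```

```bash
python3 k.py
```

```text
keeper~ 1.7640373201061452 R 0.09954286446491391 tx-radial err -0.015057553065573437 [-2.91616981  0.60465826  5.31525817] [0.17071012 0.4692758  0.04985825] 0.23878374678105085
```

Call:
carry_out([
  [0.1,-0.01,-0.4,0,0,0,-0.9],
  [0.1,0,-0.16,0,0,0,-0.4],
  [0.1,0,-0.06,0,0,0,-0.1],
  [0.1,0,-0.04,0,0,0,0],
  [0.1,0,0,0,0,0,0],
])

```text
clock: 17.75
position: [0.5095, -0.0422, 0.0658]
ee_rot: [0.277, 3.129, 0.0]
force: [1.3, 0.2, 2.5]
width: 0.234
gripper_force: 6.0
```

```bash
python3 k.py
```

```text
keeper~ 1.9125042143510296 R 0.09962197429743459 tx-radial err -0.023587098885342606 [1.27877594 0.18154603 2.45898803] [ 0.15577407 -0.29059253  0.02427371] 0.23358354159335276
```

Call:
carry_out([
  [0.1,0,-0.04,0,0,0,0],
  [0.1,0,0,0,0,0,0],
  [0.6,0,0,0,0,0,0],
  [0.6,0,0,0,0,0,0],
  [0.6,0,0,0,0,0,0],
  [0.6,0,0,0,0,0,0],
  [0.6,0,0,-0.5,0,0,0],
  [0.6,0,0,-1,0,0,0],
])

```text
clock: 18.55
position: [0.5074, -0.0433, 0.1028]
ee_rot: [-0.274, -3.126, -0.0]
force: [0.0, -1.0, 0.4]
width: 0.599
gripper_force: 0.0
```

Call:
carry_out([
  [0.6,0,0,-1,0,0,0],
  [0.6,0,0,-1,0,0,0],
  [0.6,0,0,-1,0,0,0],
  [0.6,-1,0,-1,0,0,0],
  [0.6,1,0,-1,0,0,0],
  [0.6,0,0,-1,0,0,0],
  [0.6,0,0,0,0,0,0],
  [0.6,0,0,0,0,0,0],
])

```text
clock: 19.35
position: [0.509, -0.0433, 0.2541]
ee_rot: [0.274, 3.128, -0.0]
force: [-0.4, 0.3, -0.3]
width: 0.6
gripper_force: 0.0
```

```bash
python3 - <<'E'
from h import *
im=get('side')
cc=cv2.resize(im['pixels'][150:270,250:410],None,fx=5,fy=5,interpolation=cv2.INTER_CUBIC)
cv2.imwrite('pics/crop4.png',cv2.cvtColor(cc,cv2.COLOR_RGB2BGR))
E
```

```text
(no output)
```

View pics/crop4.png

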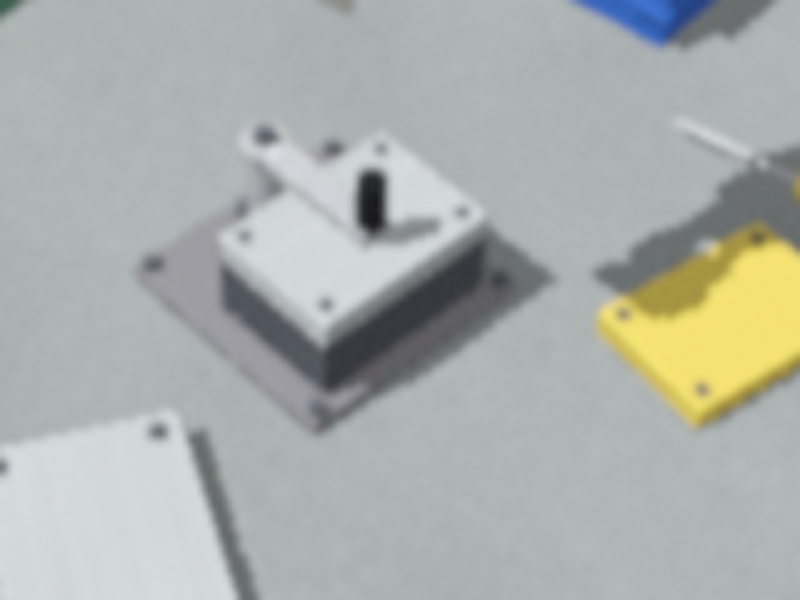

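The plate is flush and its screws are where they were before the swing ((246,237), (326,304), (461,212)). The keeper lies along the fixture's -x, with the handle at (371,205). Handing in.

```bash
python3 -c "
from cell import arm
print(arm.sign_off())"
```

```text
the job is handed in; nothing more can be done
None
```

The plate was pushed flush on the nest block, the keeper arm was swung over it to about 1.91 rad (stop at 1.92), the gripper was lifted clear, and the job was handed in at about 19 s; the hand-in gave no verdict.

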